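# Open the nardi board for a game over tea

### The arm

A 6-joint arm with a two-finger parallel gripper is mounted at the origin on the work surface. World frame = base frame: x ahead of the robot, y to its left, z up, the work surface at z = 0. Lengths are in mm, angles in rad, forces in N, time in s.
With the tool pointing down it reaches from about 375 to 925 mm from the base axis. Payload 5.7 kg.
Tool frame: the origin (TCP) lies on the centre line of the jaws, within the pads' length; the fingertips stand 19 mm ahead of it and the grasp point (between the pads) is the TCP; z points along the fingers, y is the line along which they close (so a half turn about z gives the same grasp; the last joint's range is limited). The gripper opens to 85 mm and grips with 20 to 120 N. Pads are 22 mm wide; open, the fingers measure 114 mm over their backs; the gripper's body (76 mm by 85 mm) begins 54 mm behind the grasp point. The pads swing forward as they close: fully open they stand 13 mm farther back than shut.
Start: joints at [1.04, 0.359, 1.51, -0, 1.272, -0.115], TCP at [242.344, 548.849, 250.267] pointing down, gripper open.
Joint ranges: [-2.97, 2.97], [-1.01, 2.36], [0.21, 2.38], [-0.96, 4.11], [0.2, 2.71], [-2.98, 2.98]. Speed limits (rad/s): [2.39, 2.39, 3.14, 3.14, 3.14, 3.14].

### API

Orientations are given as a rotation vector (axis times angle).
In Python, from workcell import bot, inverse_kinematics, cams, workorder gives the robot as it stands. Calls block until the motion is done:
- bot.movep(position, orientation): joint-space move of the TCP to a pose.
- bot.movel(position, orientation=None, speed=150, until_force=None): straight line of the TCP; orientation=None keeps the orientation; speed is the mean speed in mm/s. With until_force (N) it stops when the force on the tool has changed by that much, and returns True; else False.
- bot.goto_joints(angles): joint-space move.
- bot.command_gripper(opening, grasp_force=None): finger opening in mm; grasp_force is the grip in N (None keeps the last); returns when the fingers have stopped.
- bot.hold(seconds).
- inverse_kinematics(position, orientation): joint angles nearest the present ones, or None.
- bot.get_obs(): the state.
- cams.camera(name): name is "scene" or "top" or "wrist"; returns a dict with "pixels" (400x640x3 uint8, red, green, blue), "intrinsics" (3x3 intrinsics, pixels), "k1" (the pictures are not rectified: a ray, as slopes to the right and down, at radius r is drawn at 1 + k1 r^2 times it, then the intrinsics apply), "extrinsics" (4x4, takes a point from world to camera coordinates); the wrist camera has in their place "tool_from_camera" (4x4, takes a point from camera to tool coordinates, whose origin is the TCP and whose axes are the flange's). Camera axes: x right, y up, looking along -z (the intrinsics and any distortion apply to the point x, -y, -z); pixel columns grow to the right and rows downward; lengths in mm; the calibration is good to about 2 mm. A picture is of the moment at which its call begins: read the wrist's pose just before it. There is no depth.
A pose or a line that the arm cannot do raises bot.IKError and nothing moves.
- workorder.hand_in(): hands the job in; it is judged then, once.
The state is a dict: "time": time; "joints": joint angles; "joint_vel": joint speeds; "joint_efforts": joint torques, N m; "tool_pos": TCP position; "eef_rot": TCP orientation; "wrist_force": force on the tool from outside, world axes, zero at the start; "torque": the same for the moment, N m; "opening": finger opening in mm; "finger_force": force on a finger pad.
Only numpy, scipy, OpenCV 4.12 (cv2) and the standard library are available. Lean on these libraries where they do the work, as an engineer would, in place of code of your own. Each camera call takes 0.05 s, during which the arm holds its last target. There are 200 camera calls.

### The job

Open the half-open folding backgammon board for a game, using only the fingertips or the outside of the fingers: nothing is to be gripped or lifted. First push the blue sugar tin along the table, upright, until it stands about two centimetres clear of the place where the open leaf will lie; then push the raised leaf by its edge and playing side over the spine and press it down until it lies fully flat on the table on the other side, without slamming it. Leave the tea glasses and the teapot where they stand, and finish with the hand clear of everything.

Things in the scene. Friction and masses are not known exactly. Their poses are not given: they have to be found in the camera images.
- board: lower half of a small wooden folding backgammon (nardi) board, fixed to the table. Origin: on the table under mid spine (hinge). x runs along the spine, z up. It covers x -130 to +130 mm, y 0 to +150 mm, 18 mm thick. The hinge line is at y = 0, z = 18 mm, parallel to x. Opened, the leaf will lie on the table over y -150 to 0 mm, x -130 to +130 mm, its upper side 18 mm high.
- leaf (a joint): angle of the upper half (leaf), rad: 0 closed on the lower half, 1.57 upright, 3.14 open flat on the table (stop). Starts at 0.6 to 0.95. Rigid panel 260 x 150 x 18 mm, 0.3 kg; its playing side (rim 12 mm wide, 4 mm above the field) faces the lower half, looks up when open. Stiff hinge (0.4 N m friction): it stays where left, never falls by itself; 2 to 5 N at the free edge turns it.
- leaf_edge (a point): middle of the leaf's free edge, on the corner of its playing side: 150 mm from the hinge line. In the board's frame it is at x = 0, y = 150 mm times cos(angle), z = 18 mm + 150 mm times sin(angle). It moves with the leaf.
- leaf_back (a point): dark veneer panel with a red and pale diamond on the leaf's outer side (252 x 142 mm, 4 mm in from the leaf's edges, 2 mm proud), facing up at the start. Opening needs no touch on it; fingers pressed against it count as pinching the leaf. This point is its centre; it moves with the leaf.
- sugar_tin: blue square plastic sugar tin, lid shut, 96 x 96 mm, 82 mm tall, about 0.4 kg, loose, standing partly where the leaf must lie. Origin: centre of its underside, z up; sides along its x and y, within 9 degrees of the board's. A white latch 22 mm wide stands 5 mm out of its -x side near the top. Too wide to grip. Its way along the board's -y is free for at least 90 mm.
- glass1: tea glass in an aluminium holder, one of three alike: 72 mm wide and 104 mm tall, with a wire handle reaching 61 mm from its axis along its own +y; loose, 0.25 kg. Origin: centre of its underside, z up. A bystander, to be left where it is.
- glass2: tea glass in an aluminium holder, one of three alike: 72 mm wide and 104 mm tall, with a wire handle reaching 61 mm from its axis along its own +y; loose, 0.25 kg. Origin: centre of its underside, z up. A bystander, to be left where it is.
- glass3: tea glass in an aluminium holder, one of three alike: 72 mm wide and 104 mm tall, with a wire handle reaching 61 mm from its axis along its own +y; loose, 0.25 kg. Origin: centre of its underside, z up. A bystander, to be left where it is.
- teapot: white ceramic teapot, body 148 mm wide, 145 mm tall, spout reaching 118 mm from its axis along its own -y, handle 106 mm along +y; loose, 0.7 kg. Origin: centre of its underside, z up. A bystander, to be left where it is.

How it is judged (in metres and radians):
On the way, in this order (a step that is already met when the one before it is completed fails the run):
1. the sugar tin stands upright, clear of where the leaf will lie, before the leaf is turned ((y of sugar_tin in the frame of board below -0.203 m or x of sugar_tin in the frame of board above 0.183 m or x of sugar_tin in the frame of board below -0.183 m) and angle between sugar_tin's own z axis and vertical below 0.1 rad and height (world z) of sugar_tin below 0.006 m and value of joint leaf below 1.3 rad), for 0.2 s.
2. the leaf lies flat on the other side (value of joint leaf above 3.1 rad), for 0.2 s.
At the end, for the whole second after the job is handed in: The leaf lies flat, open beyond 3.10 rad; the sugar tin stands still and upright on the table with its centre at least 203 mm from the spine on the leaf's side (or 183 mm along the spine from its middle); glasses and teapot within 20 mm of where they were (value of joint leaf above 3.1 rad and (y of sugar_tin in the frame of board below -0.203 m or x of sugar_tin in the frame of board above 0.183 m or x of sugar_tin in the frame of board below -0.183 m) and angle between sugar_tin's own z axis and vertical below 0.1 rad and height (world z) of sugar_tin below 0.006 m and linear speed of sugar_tin below 0.01 m/s and distance of each of glass1, glass2, glass3, teapot from where it was at the start of the episode below 0.02 m); the robot touches nothing.
It fails at once if the sugar tin is lifted or tipped (height (world z) of sugar_tin above 0.012 m or angle between sugar_tin's own z axis and vertical above 0.3 rad).
It fails at once if the leaf is pinched or pulled by its outer side (more than 3 N of the fingers on it) (contact force between the fingers and leaf_c5 above 3 N).
It fails at once if the leaf is slammed down (faster than 4 rad/s over the last of its way) (value of joint leaf above 2.6 rad and velocity of joint leaf above 4 rad/s).
It fails at once if a tea glass or the teapot is moved by more than 20 mm, lifted or tipped (distance of any of glass1, glass2, glass3, teapot from where it was at the start of the episode above 0.02 m or angle between any of glass1, glass2, glass3, teapot's own z axis and vertical above 0.25 rad).
It also fails if it takes over 58 s, if anything falls off the work surface, if the arm or the gripper's body presses on something with over 40 N, if the wrist force passes 120 N, or if a joint passes its speed limit or range.

## Working session

There is one attempt and no reset: what is moved stays moved. The work goes in short steps, each a Python script; the robot and the scene stay as the last script left them, time stands still between calls to the robot, and variables do not carry over. Pictures are saved under pics/ and viewed, at most 10 in all, crops included, and the job is handed in when it is done.

```bash
ls; mkdir -p pics; python3 - <<'E'
from workcell import bot,cams
import cv2,numpy as np,pickle
d={}
for n in ("top","scene"):
    c=cams.camera(n); d[n]=c
    cv2.imwrite(f"pics/{n}0.png",c["pixels"][:,:,::-1])
    print(n,c["intrinsics"],c["k1"],c["extrinsics"])
pickle.dump(d,open("cam0.pkl","wb"))
print(bot.get_obs())
E
```

```text
pics
top [[475.05336993   0.         314.23237481]
 [  0.         475.05336993 197.94448774]
 [  0.           0.           1.        ]] -0.13433343115319382 [[ 1.29420328e-02 -9.99878698e-01  8.66559137e-03 -3.99715786e+01]
 [ 9.93606772e-01  1.38319124e-02  1.12045794e-01 -6.34423937e+02]
 [-1.12152064e-01  7.16008992e-03  9.93665259e-01 -1.50120924e+03]
 [ 0.00000000e+00  0.00000000e+00  0.00000000e+00  1.00000000e+00]]
scene [[438.30033766   0.         310.22127121]
 [  0.         438.30033766 194.76937516]
 [  0.           0.           1.        ]] -0.09128789567649238 [[ 4.33090346e-01  9.01345257e-01 -3.07905238e-03 -2.66147441e+02]
 [-5.85869324e-01  2.84098989e-01  7.58976218e-01  3.34361591e+02]
 [ 6.84974370e-01 -3.26901350e-01  6.51111066e-01 -1.74252017e+03]
 [ 0.00000000e+00  0.00000000e+00  0.00000000e+00  1.00000000e+00]]
{'time': 0.1, 'joints': array([ 1.03988402e+00,  3.59443667e-01,  1.51133301e+00,  7.24344920e-06,
        1.27253112e+00, -1.15118928e-01]), 'joint_vel': array([ 1.83988032e-05, -1.90602384e-03, -2.87473765e-03, -1.13146137e-03,
        2.12421152e-03, -2.13322418e-04]), 'joint_efforts': array([-2.18201205e-05, -5.28654993e+01, -2.79347259e+01, -4.28777021e-04,
        5.12009341e-03,  2.63528148e-05]), 'tool_pos': array([242.06110819, 548.35402561, 249.52791654]), 'eef_rot': array([-6.48321400e-01, -3.07340455e+00,  2.55091664e-03]), 'wrist_force': array([-0.34870264, -0.76521966,  0.32406331]), 'torque': array([-0.01108081,  0.02812103, -0.0143526 ]), 'finger_force': 0.0, 'opening': 85.1935617367779}
```

View pics/top0.png

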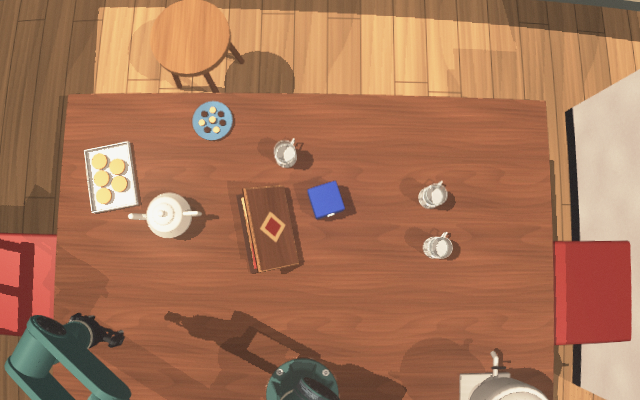

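View pics/scene0.png

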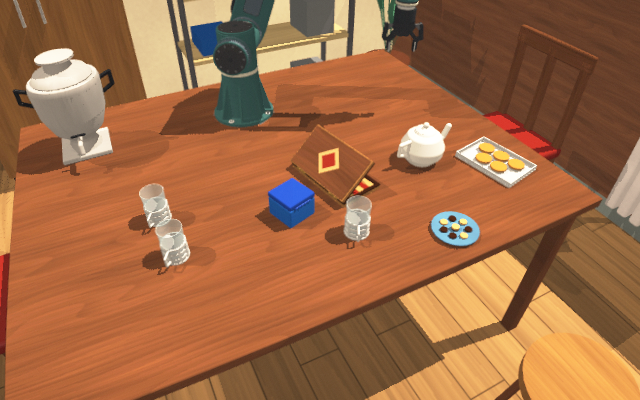

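```bash
python3 - <<'E'
import cv2,pickle
d=pickle.load(open("cam0.pkl","rb"))
for n,(x0,y0,w,h) in dict(top=(225,175,130,105),scene=(255,115,135,115)).items():
    im=d[n]["pixels"][y0:y0+h,x0:x0+w,::-1]
    im=cv2.resize(im,None,fx=5,fy=5,interpolation=cv2.INTER_CUBIC)
    for i in range(0,w,10):
        cv2.putText(im,str(x0+i),(i*5,8),0,.35,(255,255,255),1); cv2.line(im,(i*5,10),(i*5,16),(255,255,255),1)
    for i in range(0,h,10):
        cv2.putText(im,str(y0+i),(0,i*5+4),0,.35,(255,255,255),1)
    cv2.imwrite(f"pics/{n}_crop.png",im)
E
```

```text
(no output)
```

View pics/top_crop.png

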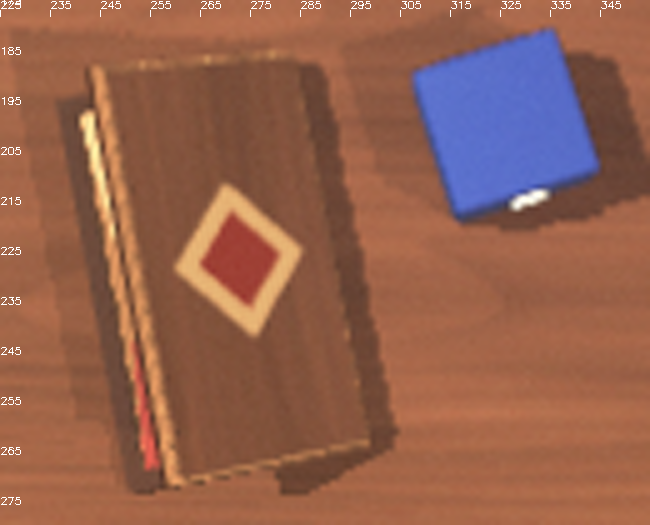

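View pics/scene_crop.png

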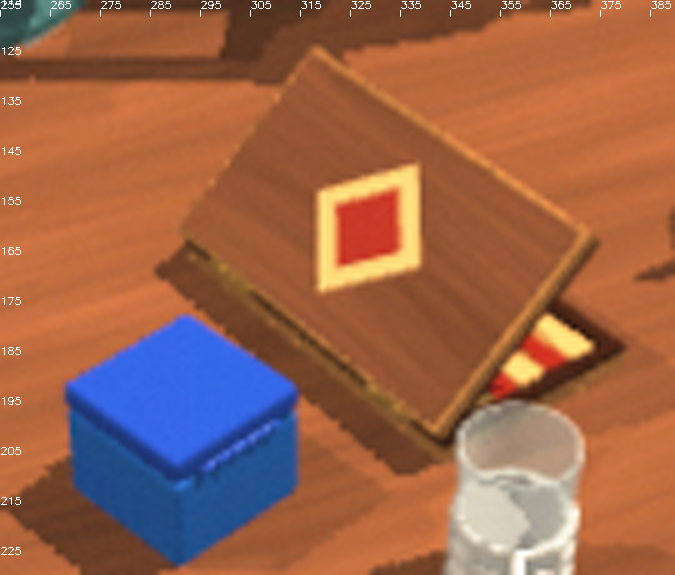

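```bash
cat > geo.py <<'E'
import numpy as np,cv2,pickle
from scipy.optimize import least_squares
F=np.diag([1.,-1,-1])
def proj(c,P):
    P=np.asarray(P,float).reshape(-1,3); E=c["extrinsics"]
    R=F@E[:3,:3]; t=F@E[:3,3]
    return cv2.projectPoints(P,cv2.Rodrigues(R)[0],t,c["intrinsics"],np.array([c["k1"],0,0,0.]))[0].reshape(-1,2)
def onz(c,px,z):
    s=cv2.undistortPoints(np.array([[px]],float),c["intrinsics"],np.array([c["k1"],0,0,0.])).ravel()
    E=c["extrinsics"]; R=F@E[:3,:3]; t=F@E[:3,3]
    d=R.T@np.array([s[0],s[1],1]); o=-R.T@t
    return o+d*(z-o[2])/d[2]
def frame(p,P):
    c,s=np.cos(p[2]),np.sin(p[2]); P=np.asarray(P,float)
    return np.c_[P[:,0]*c-P[:,1]*s+p[0],P[:,0]*s+P[:,1]*c+p[1],P[:,2]]
def leafpts(L,a):  # L: rows x, along u, along n
    L=np.asarray(L,float);return np.c_[L[:,0],L[:,1]*np.cos(a)-L[:,2]*np.sin(a),18+L[:,1]*np.sin(a)+L[:,2]*np.cos(a)]
E
python3 - <<'E'
from geo import *
d=pickle.load(open("cam0.pkl","rb"));T,S=d["top"],d["scene"]
LT=[[130,150,0],[-130,150,0],[130,0,18],[-130,0,18],[0,75,20]]
pT=np.array([[243.4,188.6],[259.6,272.4],[285.6,187.4],[299,263],[272.8,227]])
LS=[[-130,150,18],[130,150,18],[130,0,18],[-130,0,18],[0,75,20]]
pS=np.array([[318.4,125],[371.6,161.6],[341.4,201.6],[292,162],[328.6,160.6]])
def r(p):
    return np.r_[(proj(T,frame(p,leafpts(LT,p[3])))-pT).ravel(),(proj(S,frame(p,leafpts(LS,p[3])))-pS).ravel()]
s=least_squares(r,[550,50,0.2,.8],x_scale=[10,10,.1,.1],loss="soft_l1");b=s.x;print("board",b);print(r(b).round(1).reshape(-1,2).tolist())
h=48;tT=[[h,h,82],[h,-h,82],[-h,-h,82],[-h,h,82]];qT=np.array([[307.6,189.4],[336,181],[344.6,209.4],[316.6,217.2]])
tS=[[-h,h,82],[h,h,82],[h,-h,82],[-h,-h,82],[h,-h,0]];qS=np.array([[292,178],[314.6,192.6],[290.6,210],[268.4,193],[291,228.4]])
r2=lambda p:np.r_[(proj(T,frame(p,tT))-qT).ravel(),(proj(S,frame(p,tS))-qS).ravel()]
s=least_squares(r2,[600,-50,0.2],x_scale=[10,10,.1]);t=s.x;print("tin",t);print(r2(t).round(1).reshape(-1,2).tolist())
c,sn=np.cos(b[2]),np.sin(b[2]);q=t[:2]-b[:2];print("tin in board",[q[0]*c+q[1]*sn,-q[0]*sn+q[1]*c],t[2]-b[2])
for n,px,z in (("g",(285,152),104),("g",(433,195),104),("g",(438,247),104),("pot",(168,215),100)):
    w=onz(T,px,z)[:2];q=w-b[:2];print(n,w,"board",q[0]*c+q[1]*sn,-q[0]*sn+q[1]*c)
np.save("pose.npy",np.r_[b,t])
E
```

```text
board [5.48961725e+02 5.04357724e+01 1.98240030e-01 6.65163849e-01]
[[-1.1, -0.2], [-2.8, -0.6], [-0.9, -3.1], [0.2, 0.4], [0.3, -0.9], [-0.9, -1.0], [0.6, -0.0], [-1.6, 0.1], [-3.2, -2.2], [-0.9, -0.2]]
tin [ 6.29471884e+02 -6.76141032e+01  3.24546061e-01]
[[-1.0, -1.0], [-0.4, -1.8], [0.5, -1.4], [-0.6, 0.2], [-0.1, -1.2], [0.3, -0.7], [-1.0, -2.1], [-1.6, -1.4], [-0.4, 1.0]]
tin in board [np.float64(55.68411403649729), np.float64(-131.59383856900226)] 0.1263060305108226
g [770.59881182  62.3806943 ] board 219.6487431134103 -31.9391475425143
g [ 641.64313511 -402.17966369] board 1.7262618959143907 -462.0038926094724
g [ 479.74365914 -416.02900805] board -159.7299133387529 -443.6968410530089
pot [567.76575517 424.52471058] board 92.11037094360611 363.058955023743
```

```bash
cat > mv.py <<'E'
import numpy as np
from scipy.spatial.transform import Rotation as Ro
from workcell import bot,inverse_kinematics,cams,workorder
def down(yaw,flip=False):   # tool y along heading yaw, tool z down
    if flip: yaw+=np.pi
    c,s=np.cos(yaw),np.sin(yaw)
    return Ro.from_matrix(np.array([[-s,c,0],[c,s,0],[0,0,-1]]).T).as_rotvec()
def best(p,yaw):
    o=[(abs(q[5]),tuple(down(yaw,f))) for f in (0,1) if (q:=inverse_kinematics(p,down(yaw,f))) is not None]
    return np.array(min(o)[1])
def w(f,x,y,z):
    c,s=np.cos(f[2]),np.sin(f[2]); return np.array([f[0]+x*c-y*s,f[1]+x*s+y*c,z])
E
python3 - <<'E'
from geo import *
d=pickle.load(open("cam0.pkl","rb"));T,S=d["top"],d["scene"]
LT=[[130,150,0],[-130,150,0],[130,0,18],[-130,0,18],[0,75,20]]
pT=np.array([[243.4,188.6],[259.6,272.4],[285.6,187.4],[299,263],[272.8,227]])-.4
LS=[[-130,150,18],[130,150,18],[130,0,18],[-130,0,18],[0,75,20]]
pS=np.array([[318.4,125],[371.6,161.6],[341.4,201.6],[292,162],[328.6,160.6]])-.4
h=48;tT=[[h,h,82],[h,-h,82],[-h,-h,82],[-h,h,82]];qT=np.array([[307.6,189.4],[336,181],[344.6,209.4],[316.6,217.2]])-.4
tS=[[-h,h,82],[h,h,82],[h,-h,82],[-h,-h,82],[h,-h,0]];qS=np.array([[292,178],[314.6,192.6],[290.6,210],[268.4,193],[291,228.4]])-.4
def r(p):
    oT,oS=p[7:9],p[9:11]
    return np.r_[(proj(T,frame(p,leafpts(LT,p[3])))+oT-pT).ravel(),(proj(S,frame(p,leafpts(LS,p[3])))+oS-pS).ravel(),
     (proj(T,frame(p[4:7],tT))+oT-qT).ravel(),(proj(S,frame(p[4:7],tS))+oS-qS).ravel(),p[7:11]]
s=least_squares(r,np.r_[550,50,.2,.7,630,-67,.3,0,0,0,0],x_scale=[10,10,.1,.1,10,10,.1,1,1,1,1],loss="soft_l1").x
print(s.round(3));print(r(s)[:-4].round(1).reshape(-1,2).tolist())
b,t=s[:4],s[4:7];np.save("pose.npy",s[:7])
box=np.array([[x,y,z] for z in (0,18) for x,y in ((-130,0),(130,0),(130,150),(-130,150))])
L=leafpts([[x,u,n] for n in (0,18) for x,u in ((-130,0),(130,0),(130,150),(-130,150))],b[3])
tb=np.array([[x,y,z] for z in (0,82) for x,y in ((-h,-h),(h,-h),(h,h),(-h,h))])
out=[]
for c,(x0,y0,W,H),o in((T,(225,175,130,115),s[7:9]),(S,(255,115,135,115),s[9:11])):
    im=cv2.resize(c["pixels"][y0:y0+H,x0:x0+W,::-1],None,fx=3,fy=3,interpolation=cv2.INTER_CUBIC)
    for P,f,col in((box,b,(0,255,0)),(L,b,(255,255,0)),(tb,t,(0,255,255))):
        q=(((proj(c,frame(f,P))+o-[x0,y0]+.5)*3)*8).astype(int)
        for i in range(4):
            for a,e in((i,(i+1)%4),(i+4,(i+1)%4+4),(i,i+4)): cv2.line(im,q[a],q[e],col,1,cv2.LINE_AA,3)
    out.append(im[:345])
cv2.imwrite("pics/ov.png",np.hstack(out))
from mv import *
bot.command_gripper(50)
P=w(t,0,75,200);R=best(P,t[2]);print(P,R,inverse_kinematics(P,R));bot.movep(P,R);print(bot.get_obs()["tool_pos"],bot.get_obs()["time"])
E
```

```text
[ 5.48163e+02  5.35900e+01  1.96000e-01  7.22000e-01  6.28007e+02
 -6.74990e+01  3.22000e-01  2.34000e-01  2.75000e-01  4.75000e-01
  8.48000e-01]
[[0.0, -0.0], [-1.8, 0.1], [-0.9, -2.2], [0.0, 1.3], [1.0, -0.3], [-0.7, -1.0], [0.9, 0.0], [-0.2, 1.2], [-1.7, -1.1], [-0.1, 0.4], [-0.4, 0.1], [0.3, -0.7], [1.1, -0.2], [-0.1, 1.3], [0.7, -0.2], [1.0, 0.2], [-0.3, -1.2], [-0.9, -0.5], [0.3, 1.9]]
[604.26680971   3.64411511 200.        ] [1.83650924 2.54888961 0.        ] [-1.08238353e-01  4.12512853e-01  1.55953189e+00 -4.44089210e-16
  1.16954791e+00 -4.30312440e-01]
[604.22108667   4.62768188 200.11360209] 2.8833
```

View pics/ov.png

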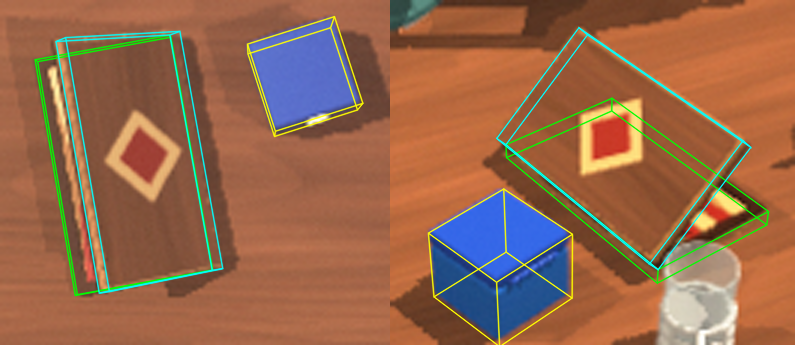

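The overlay puts the board outline and leaf (cyan, hinge at crop x≈180–215) and the tin (yellow, centre ≈(305,77)) onto the picture to within about 1–2 px. That is good enough to start pushing.

```bash
python3 - <<'E'
from mv import *
s=np.load("pose.npy");b,t=s[:4],s[4:7]
bf=lambda p:Ro.from_euler('z',-b[2]).apply(np.r_[p[:2]-b[:2],0])[:2]
print("tin in board",bf(t[:2]))
bot.movel(w(t,0,75,45),speed=150)
o=bot.get_obs();print(o["tool_pos"],o["wrist_force"])
hit=bot.movel(w(t,0,45,45),speed=30,until_force=2)
p=bot.get_obs()["tool_pos"];print(hit,p,"finger in tin frame y",Ro.from_euler('z',-t[2]).apply(np.r_[p[:2]-t[:2],0]))
# push along tin -y until centre (=finger -59 nominal) is at board y -222
u=np.array([np.sin(t[2]),-np.cos(t[2]),0])
n0=bf(p)[1]-59*np.cos(t[2]-b[2]); D=(n0+222)/np.cos(t[2]-b[2]);print("push",D)
f=[]
for k in range(1,5):
    bot.movel(p+u*D*k/4,speed=35);f.append(bot.get_obs()["wrist_force"].round(1))
print(f)
q=bot.get_obs()["tool_pos"];print(bf(q),bot.get_obs()["time"])
bot.movel(q-u*25,speed=100)
q=bot.get_obs()["tool_pos"];bot.movel([q[0],q[1],260],speed=200)
P=w(b,0,-20,300);bot.movep(P,best(P,b[2]));P=w(b,0,215,280);R=best(P,b[2]);bot.command_gripper(0);bot.movep(P,R)
import cv2
o=[]
for n,(x0,y0,W,H) in dict(top=(225,165,150,115),scene=(225,115,170,115)).items():
    c=cams.camera(n);o.append(cv2.resize(c["pixels"][y0:y0+H,x0:x0+W,::-1],None,fx=2.5,fy=2.5))
cv2.imwrite("pics/pushed.png",np.hstack(o));print(bot.get_obs()["time"],bot.get_obs()["joints"])
E
```

```text
tin in board [  54.70148901 -134.33306314]
[605.05988934   3.60549305  45.83090085] [-0.67300448  0.06589966  0.45982007]
True [608.90666205 -11.07193352  44.76293081] finger in tin frame y [-0.25686425 59.57196261  0.        ]
push 88.9050919397526
[array([0.2, 0.7, 0.1]), array([0.4, 0. , 0. ]), array([-1. , -0.2, -0.5]), array([-0. , -0.3,  0.2])]
[  58.31827074 -163.99008456] 7.8333
11.6167 [ 3.58098864e-01  2.91506024e-01  1.53418460e+00 -6.73101941e-04
  1.31547502e+00  1.63675487e-01]
```

View pics/pushed.png

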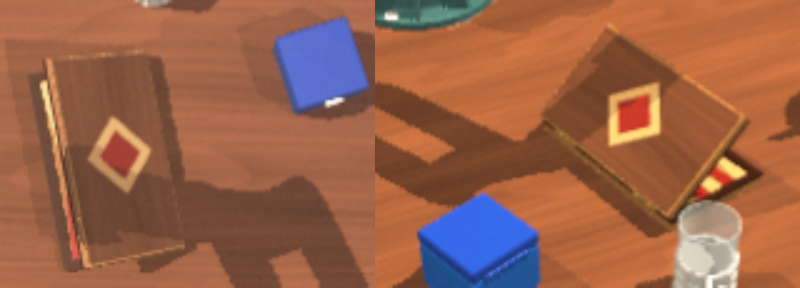

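```bash
python3 - <<'E'
from geo import *
from mv import *
s=np.load("pose.npy");b=s[:4];c=cams.camera("top");im=cv2.cvtColor(c["pixels"],cv2.COLOR_RGB2HSV)
m=cv2.inRange(im,(105,140,90),(125,255,255));m[:,:300]=0;m[:,420:]=0;m[:150]=0;m[260:]=0
q=np.argwhere(m>0)[:,::-1].mean(0);p=onz(c,q,82)
print(q,p,Ro.from_euler('z',-b[2]).apply(np.r_[p[:2]-b[:2],0]),(m>0).sum())
# approach leaf edge
bf=lambda p:Ro.from_euler('z',-b[2]).apply(np.r_[p[:2]-b[:2],0])[:2]
z0=75+19
bot.movel(w(b,0,185,280),speed=200);bot.movel(w(b,0,185,z0),speed=200)
hit=bot.movel(w(b,0,95,z0),speed=40,until_force=2)
o=bot.get_obs();y=bf(o["tool_pos"]);print(hit,y,o["tool_pos"],o["wrist_force"],o["opening"],"angle",np.arccos((y[1]-11)/150),o["time"])
E
```

```text
[353.1190184  189.92638037] [ 656.80291847 -153.22924689   82.        ] [  66.22903599 -224.03213167    0.        ] 815
True [3.44984274e-02 1.26457231e+02] [523.53971916 177.62635619  93.99953606] [-0.51651854  1.7285875   3.29613391] 0.1704804932012468 angle 0.6924019275754814 14.45
```

```bash
python3 - <<'E'
from mv import *
import cv2
b=np.load("pose.npy")[:4];a0=.692;z0=75
rT=z0+150*(1-np.sin(a0))-18
def tip(a): return (150*np.cos(a),z0+150*(np.sin(a)-np.sin(a0))) if a<np.pi/2 else (rT*np.cos(a),18+rT*np.sin(a))
for a in np.r_[np.linspace(a0,np.pi/2,7)[1:],np.linspace(np.pi/2,2.2,5)[1:]]:
    y,z=tip(a); bot.movel(w(b,0,y+11,z+19),speed=80)
    o=bot.get_obs();print(round(a,2),o["tool_pos"].round(0),o["wrist_force"].round(1),round(o["time"],1))
    if np.linalg.norm(o["wrist_force"])>40: break
o=[]
for n,(x0,y0,W,H) in dict(top=(225,165,150,115),scene=(225,80,170,150)).items():
    c=cams.camera(n);o.append(cv2.copyMakeBorder(cv2.resize(c["pixels"][y0:y0+H,x0:x0+W,::-1],None,fx=2.4,fy=2.4),0,int(2.4*(150-H)),0,0,0))
cv2.imwrite("pics/mid.png",np.hstack(o))
E
```

```text
0.84 [527. 163. 110.] [-0.3  0.9  1.7] 14.9
0.98 [530. 146. 123.] [0.2 1.  2.7] 15.3
1.13 [534. 127. 134.] [ 0.2 -0.2  2.8] 15.7
1.28 [538. 106. 142.] [-0.1 -0.4  3. ] 16.2
1.42 [542.  85. 147.] [ 1.6 -0.3  2.7] 16.6
1.57 [546.  64. 148.] [ 0.8 -0.2  1.9] 17.0
1.73 [549.  47. 147.] [ 0.2 -0.7 -0.6] 17.4
1.89 [553.  30. 143.] [ 0.3  0.4 -0.3] 17.7
2.04 [556.  14. 136.] [ 1.   0.1 -1.2] 18.1
2.2 [559.  -0. 127.] [ 0.1 -0.4 -0.4] 18.5
```

View pics/mid.png

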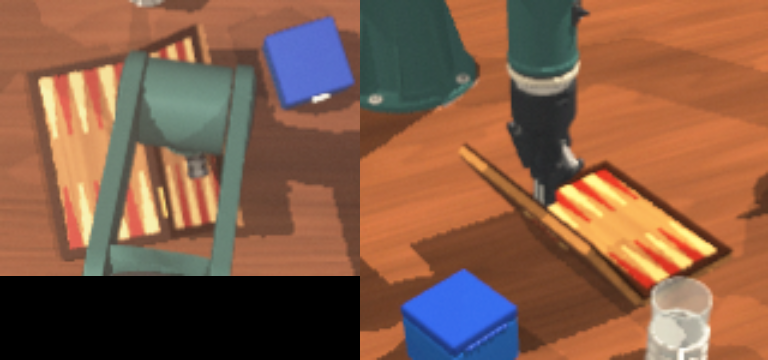

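The leaf is past upright, at about 2.2 rad, with the fingertips on its playing side (scene crop ≈(545,195)). The tin stands clear of it. I'll carry on and press the leaf flat.

```bash
python3 - <<'E'
from mv import *
import cv2
b=np.load("pose.npy")[:4];rT=75+150*(1-np.sin(.692))-18
for a in np.linspace(2.2,3.0,6)[1:]:
    bot.movel(w(b,0,rT*np.cos(a)+11,18+rT*np.sin(a)+19),speed=60)
o=bot.get_obs();print(o["tool_pos"].round(1),o["wrist_force"].round(1),o["time"])
hit=bot.movel(w(b,0,-rT+11,19+4),speed=25,until_force=20)
bot.hold(.4);o=bot.get_obs();print(hit,o["tool_pos"].round(1),o["wrist_force"].round(1),o["time"])
p=o["tool_pos"];bot.movel([p[0],p[1],280],speed=150)
P=w(b,-60,260,330);bot.movep(P,best(P,b[2]))
o=[]
for n,(x0,y0,W,H) in dict(top=(225,165,150,115),scene=(225,80,170,150)).items():
    c=cams.camera(n);cv2.imwrite(f"pics/{n}_end.png",c["pixels"][:,:,::-1]);o.append(cv2.copyMakeBorder(cv2.resize(c["pixels"][y0:y0+H,x0:x0+W,::-1],None,fx=2.4,fy=2.4),0,int(2.4*(150-H)),0,0,0))
cv2.imwrite("pics/end.png",np.hstack(o));print(bot.get_obs()["time"])
E
```

```text
[567.1 -43.7  52.2] [ 0.2  0.3 -0.8] 20.825
True [568.  -44.3  33. ] [-1.6 -0.4  8.3] 22.0333
25.3083
```

View pics/end.png

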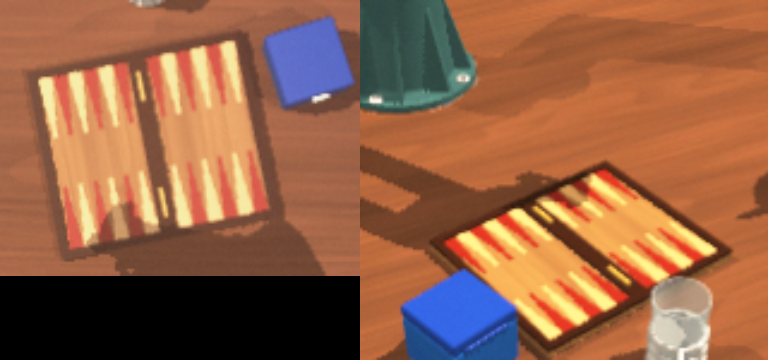

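The end picture shows both halves lying flat. The fingertips stopped at z≈14 mm under 20 N, which is the height of the playing field. The tin stands clear and the hand is away from everything.

```bash
python3 -c "
from workcell import workorder
print(workorder.hand_in())"
```

```text
the job is handed in; nothing more can be done
None
```

The job is handed in (the verdict was not shown): the sugar tin stands upright about 2 cm clear of the opened leaf, the board lies fully flat, the nearby glass looked unmoved in the last picture and the other glasses and teapot were never approached, and the hand is clear.

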